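# Cam-lock a proximity sensor into its calibration fixture and set the target

### The arm

A 7-joint arm with a two-finger parallel gripper is mounted at the origin on a cart in front of the work surface, level with it; the furniture and walls round the work are solid. World frame = base frame: x ahead of the robot, y to its left, z up, the work surface at z = 0. Lengths are in m, angles in rad, forces in N, time in s.
With the tool pointing down it reaches from about 0.425 to 0.95 m from the base axis. Payload 4.7 kg.
Tool frame: the origin (TCP) lies at the very end of the fingers, on their centre line; the grasp point (between the pads) lies 19 mm behind it; z points along the fingers, y is the direction in which the jaws open and shut (so a half turn about z gives the same grasp; the last joint's range is limited). The gripper opens to 85 mm and grips with 20 to 120 N. Pads are 22 mm wide; open, the fingers measure 114 mm over their backs; the gripper's body (76 mm by 85 mm) begins 54 mm behind the grasp point. The pads swing forward as they close: fully open they stand 13 mm farther back than shut.
Start: joints at [1.216, 0.469, -0.049, 1.532, 0.024, 1.141, -0.082], TCP at [0.216, -0.639, 0.231] pointing down, gripper open.
Joint ranges: [-2.59, 2.59], [-0.33, 1.99], [-1.39, 1.29], [0.1, 2.45], [-1.04, 4.18], [0.21, 1.99], [-2.66, 2.66]. Speed limits (rad/s): [2.57, 2.57, 3.14, 3.14, 3.14, 3.14, 3.14].

### API

Orientations are given as a unit quaternion [w, x, y, z].
In Python, from station import manip gives the robot as it stands.
- The arm moves only by the tool move_arm, never from a script. Its argument "plan" is text: rows parted by semicolons, each of 7 numbers parted by spaces: the turn, a rotation vector about the tool's x, y, z in degrees, then the shift along the tool's x, y, z in mm, then the finger opening in mm, from 0 to 85.4. In form: rx ry rz tx ty tz grip; .... A call has 1 to 10 rows; each row is the pose to reach, as a shift and turn from the pose measured when the call began, along the tool's axes at that moment; what a row does not reach only later rows make up. A row lasts 1/10 s, in which the tool goes at most 50 mm and 8.59 degrees, less where a joint would pass 70% of its speed; a pose out of reach is approached as far as the arm can. A call with a gripper value outside its range is refused whole. The fingers move at their own pace and stop on an object; "squeeze" is the grip in N (left out, the last holds). Time passes only in rows, so rows that repeat a pose let the fingers close. It gives the time, the measured TCP pose, the force and the opening at its end, in the units of the state.
- manip.read_state(): the state, without advancing time (a new reading comes with each control period).
- manip.grab_frame(name): name is "scene" or "top" or "wrist"; returns (picture, depth): 480x640x3 uint8, blue, green, red; 480x640 float32, m along the optical axis (not along the pixel's ray), 0 where there is no reading.
- manip.calibration(name): a dict with "mtx" (3x3 intrinsics, pixels), "world_from_camera" (4x4, takes a point from camera to world coordinates); the wrist camera has in their place "mount" (4x4, takes a point from camera to tool coordinates, whose origin is the TCP and whose axes are the flange's). Camera axes: x right, y down, z forward; pixel columns grow to the right and rows downward; lengths in m; the calibration is good to about 2 mm. A picture is of the moment at which its call begins: read the wrist's pose just before it. calibration takes no time and is no camera call.
- manip.sign_off(): hands the job in, once; it reports no verdict.
The state is a dict: "time_s": time; "qpos": joint angles; "joint_velocities": joint speeds; "joint_efforts": joint torques, N m; "tcp_pos": TCP position; "tool_rot": TCP orientation; "force": force on the tool from outside, world axes, zero at the start; "ft_torque": the same for the moment, N m; "finger_gap": finger opening in m.
Only numpy, scipy, OpenCV 4.12 (cv2) and the standard library are available. Lean on these libraries where they do the work, as an engineer would, in place of code of your own. Each camera call takes 0.05 s, during which the arm holds its last target. There are 200 camera calls.

### The job

Get the proximity sensor ready for its gap check: open the cam lever on the small calibration fixture, lay the sensor holder in its ways with the headed stud in the cam's slot, and swing the lever over until the holder is drawn tight against the two steel datum pads. Then nudge the stiff target slide toward the sensor until its index line stands at the red mark on the scale, without running past it. Leave the other instruments undisturbed.

Things in the scene. Friction and masses are not known exactly. Their poses are not given: they have to be found in the camera images.
- fixture: Calibration fixture, fixed: grey base plate 130 x 405 mm, top face 14 mm above the table. Origin on the table under its middle; z up, y along the plate from the cam end (-y) to the target slide's end (+y), x across. From -y to +y: cam with lever, two datum pads, ways, target slide on its rail. Nothing on it is taller than 85 mm.
- cam_axis (a point): On the cam's vertical axis, half-way up its plate, 31 mm above the table. The cam is a flat bronze disc of 48 mm radius, 27 to 35 mm above the table; its slot (12.5 mm wide) begins as a 30 mm wide mouth in the rim and curls inward. A stud neck pushed into the open mouth along -y meets its bottom 33 mm from the axis (neck centre); tight, it is 26 mm away. Axes as the fixture's.
- cam (a joint): Angle of cam and lever, rad, counter-clockwise from above. 0 (end stop): open, mouth facing the ways (+y). Starts at 0.6 to 1.2. With a stud in the mouth (neck centre 39 mm or less from the axis), turning from 0.4 to 1.3 draws it in; from 1.3 it is tight, end stop 1.6. Stays where left. Takes a few N at the knob when free, 10 to 20 N while drawing.
- lever_knob (a point): Middle of the upright round red knob on the lever's end: 22 mm diameter, from 42 to 84 mm above the table, this point at 66 mm; the lever's flat arm lies right under it. It is 88 mm from the cam axis; seen from above, 190 degrees counter-clockwise from the fixture's +x at cam angle 0, and 282 degrees at 1.6 rad.
- datum (a point): Middle between the two upright steel datum pads, on the plane of their +y faces, 27 mm above the table, 50 mm from the cam axis. The holder is tight when its back lies on this plane. Pads 13 mm wide, 26 mm either side of the middle line; the holder's tongue goes between them. Axes as the fixture's.
- ways_entry (a point): Where the middle of the holder's underside goes when lowered into the ways, on the plate's top (z 14 mm), axes parallel to the fixture's: the tongue then just clears the cam disc and the back stands 34 mm off the datum. The ways are two rails along y, 63 mm apart at the bottom (holder foot: 60 mm), flaring to 73 mm at their top 13 mm above the plate, 58 to 168 mm from the cam axis.
- holder_grip (a point): Loose sensor holder, 0.5 to 0.8 kg: centre of its blue clamp block, 44 (x) x 34 (y) x 52 mm tall, 36 mm above the holder's underside. z up; +y toward the orange face of the brass sensor barrel (30 mm diameter, through the block along y), -y toward the stud. Foot plate 60 (x) x 80 (y) x 10 mm, its middle 5 mm to -y of this point. Starts on the table at the robot's right.
- holder_back (a point): Middle of the holder's flat back (the -y face of foot plate and flange, 26 mm tall), 13 mm above its underside, 45 mm toward -y and 23 mm below holder_grip. Drawn tight it lies on the datum. Axes as the holder's.
- stud (a point): Middle of the neck of the upright steel stud on the holder's tongue, 69 mm to -y of holder_grip, 17 mm above the underside. Neck 10 mm diameter, 10 to 24 mm above the underside; head above it 18 mm diameter, which rides over the cam disc and cannot pass down through the slot. The tongue (22 mm wide, 10 mm thick) ends 8 mm beyond the neck's centre.
- target_slide (a joint): Position of the stiff target slide along its rail, m, growing toward the sensor (fixture -y). Starts at 0 to 0.035; 0.090 is the red mark; end stop at 0.105. It is held by friction of about 7 N and stays where it is left.
- slide_index (a point): Red index line on the small pointer at the slide's robot-facing side, just over the white scale, 30 mm behind the target plate's face. Axes as the fixture's.
- gap_mark (a point): The red mark line across the white scale on the base plate. The slide is set when slide_index is at the same y as this point in the fixture's axes; it comes from +y. Axes as the fixture's.
- push_tab (a point): Middle of the flat +y face (away from the sensor) of the upright red tab on the slide, 48 mm above the table: 40 mm wide in x, 10 mm thick, 32 to 64 mm above the table. Pushing this face to -y moves the slide. The steel target plate (56 mm wide, up to 84 mm above the table) stands 45 mm ahead of the tab.
- test_gauge: Bystander: white-faced test gauge with a brass stem, lying face up at the back, 105 x 68 x 32 mm; origin under its middle. Leave alone.
- indicator: Bystander: dark hand-held indicator with a small screen and keys, lying at the back, 163 x 67 x 28 mm; origin under its middle. Leave alone.

How it is judged:
On the way, in this order (a step that is already met when the one before it is completed fails the run):
1. the holder lies in the ways and its stud stands in the open mouth of the cam (horizontal distance between stud and cam_axis below 0.04 m and z of holder_back in the frame of datum between -0.004 and 0.004 m and value of joint cam below 0.35 rad), for 0.1 s.
2. the lever is swung over and the holder is drawn tight against the datum pads (y of holder_back in the frame of datum between -0.003 and 0.0015 m and x of holder_back in the frame of datum between -0.005 and 0.005 m and z of holder_back in the frame of datum between -0.004 and 0.004 m and value of joint cam above 1.25 rad), for 0.2 s.
3. the slide's index is at the red mark (y of slide_index in the frame of gap_mark between -0.0025 and 0.0025 m), for 0.2 s.
At the end, for the whole second after the job is handed in: The holder stands level in the ways, its back within 1.5 mm of the datum pads' faces and not more than 5 mm off the middle line, the cam lever is turned to more than 1.25 rad, the slide's index is within 2.5 mm of the red mark, and all is at rest (all of step 2 and all of step 3 and velocity of joint target_slide between -0.01 and 0.01 m/s and velocity of joint cam between -0.1 and 0.1 rad/s); the robot touches nothing.
It fails at once if the slide's index runs more than 3 mm past the red mark (y of slide_index in the frame of gap_mark below -0.003 m).
It fails at once if the test gauge or the hand-held indicator is shifted more than 20 mm (distance of any of test_gauge, indicator from where it was at the start of the episode above 0.02 m).
It also fails if it takes over 72 s, if anything falls off the work surface, if the arm or the gripper's body presses on something with over 40 N, if the wrist force passes 120 N, or if a joint passes its speed limit or range.

## Working session

There is one attempt and no reset: what is moved stays moved. The work goes in short steps, Python scripts to look and compute and a tool call to move; the robot and the scene stay as the last step left them, time stands still between calls to the robot, and variables do not carry over. Pictures are saved under pics/ and viewed, about 8 in all and at most 12, crops included, and the job is handed in when it is done.

Besides the shell and the picture viewer there is one more tool, called in YAML: its name, and indented under it one key for each argument. move_arm: Moves the arm, as the interface text tells. Its arguments: {"type":"object","properties":{"plan":{"type":"string"},"squeeze":{"type":"number"}},"required":["plan"]}

```bash
mkdir -p pics; ls; cat > h.py <<'E'
import numpy as np, cv2
from station import manip
from scipy.spatial.transform import Rotation as R
def grab(name,fn=None):
    s=manip.read_state(); im,d=manip.grab_frame(name); c=manip.calibration(name)
    if 'mount' in c:
        T=np.eye(4); q=s['tool_rot']; T[:3,:3]=R.from_quat([q[1],q[2],q[3],q[0]]).as_matrix(); T[:3,3]=s['tcp_pos']; W=T@c['mount']
    else: W=c['world_from_camera']
    if fn: cv2.imwrite('pics/'+fn+'.png',im); np.savez('pics/'+fn,im=im,d=d,K=c['mtx'],W=W)
    return im,d,c['mtx'],np.array(W)
def cloud(d,K,W):
    v,u=np.mgrid[:d.shape[0],:d.shape[1]]
    P=np.stack([(u-K[0][2])/K[0][0]*d,(v-K[1][2])/K[1][1]*d,d],-1)
    return P@W[:3,:3].T+W[:3,3]
def pix(fn,u,v,z=None):
    f=np.load('pics/'+fn+'.npz'); K,W,d=f['K'],f['W'],f['d']
    r=np.array([(u-K[0,2])/K[0,0],(v-K[1,2])/K[1,1],1.]); 
    if z is None: return W[:3,:3]@(r*d[int(v),int(u)])+W[:3,3]
    r=W[:3,:3]@r; return W[:3,3]+r*(z-W[2,3])/r[2]
def proj(fn,p):
    f=np.load('pics/'+fn+'.npz'); q=np.linalg.inv(f['W'])@np.append(p,1); q=f['K']@q[:3]; return q[:2]/q[2]
E
python3 - <<'E'
from h import *
s=manip.read_state(); print(s)
for n in ['scene','top']:
    im,d,K,W=grab(n,n+'0'); print(n,np.round(W,3).tolist(),K)
E
```

```text
pics
{'time_s': 0.0, 'qpos': array([ 1.21610497,  0.46944005, -0.04856481,  1.53365399,  0.02411221,
        1.14098437, -0.08230053]), 'joint_velocities': array([-4.60985370e-04,  2.80208248e-05,  4.52648982e-04, -1.10224632e-03,
       -1.26701489e-03, -4.44069763e-04,  1.23436368e-03]), 'joint_efforts': array([-4.86055815e-04, -5.10310221e+01, -4.68950160e-02, -2.37709934e+01,
        1.06712218e-02,  7.62384036e-03,  7.25171560e-06]), 'tcp_pos': array([ 0.21585133, -0.63896616,  0.23027916]), 'tool_rot': array([-9.28734991e-04,  9.86760681e-01,  1.62180317e-01, -1.99595011e-04]), 'force': array([-8.84635925e-01,  8.11989689e-04, -1.22055471e-01]), 'ft_torque': array([-0.06433068,  0.03093537,  0.01401959]), 'finger_gap': 0.08507157061466403}
scene [[-0.532, -0.462, 0.71, -0.497], [-0.847, 0.302, -0.438, 0.56], [-0.012, -0.834, -0.552, 0.911], [0.0, 0.0, 0.0, 1.0]] [[597.7004221    0.         310.83965378]
 [  0.         597.7004221  242.20885621]
 [  0.           0.           1.        ]]
top [[-0.029, -0.995, 0.094, 0.507], [-1.0, 0.029, -0.0, -0.101], [-0.003, -0.094, -0.996, 1.206], [0.0, 0.0, 0.0, 1.0]] [[462.08128158   0.         324.16966645]
 [  0.         462.08128158 232.0757792 ]
 [  0.           0.           1.        ]]
```

View pics/top0.png

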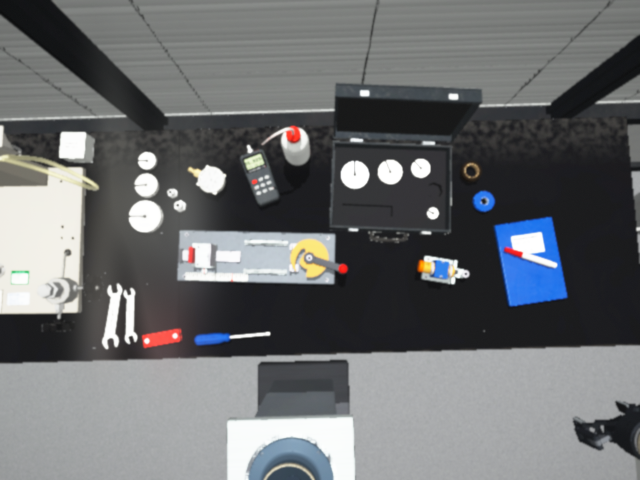

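```bash
python3 - <<'E'
from h import *
im=cv2.imread('pics/top0.png')
a=cv2.resize(im[225:295,170:350],None,fx=4.4,fy=4.4,interpolation=cv2.INTER_CUBIC)
b=cv2.resize(im[245:295,405:480],None,fx=5,fy=5,interpolation=cv2.INTER_CUBIC)
o=np.zeros((308+252,792,3),np.uint8);o[:308]=a[:308,:792];o[310:560,:375]=b
cv2.imwrite('pics/crop0.png',o)
f=np.load('pics/top0.npz');P=cloud(f['d'],f['K'],f['W'])
hsv=cv2.cvtColor(im,cv2.COLOR_BGR2HSV)
def comp(lo,hi,box,name,zr):
    u0,v0,u1,v1=box;m=cv2.inRange(hsv,lo,hi)>0
    k=np.zeros_like(m);k[v0:v1,u0:u1]=1;m&=k.astype(bool)
    v,u=np.nonzero(m);p=P[m];print(name,m.sum(),u.mean(),v.mean(),np.median(p,0),p.min(0),p.max(0))
comp((0,150,80),(8,255,255),(332,255,355,285),'knob',0)
comp((15,120,120),(30,255,255),(285,230,335,285),'disc',0)
comp((100,120,60),(130,255,255),(410,245,475,295),'blue',0)
comp((5,150,120),(18,255,255),(410,245,475,295),'orange',0)
comp((0,150,80),(8,255,255),(178,240,200,280),'tab',0)
# plate top: z 14mm
m=(abs(P[...,2]-.014)<.004)&(f['d']>0);k=np.zeros_like(m);k[228:290,172:342]=1;m&=k
r=cv2.minAreaRect(P[m][:,:2].astype(np.float32));print(m.sum(),r)
E
```

```text
knob 70 342.6857142857143 268.4142857142857 [ 0.52391763 -0.14423524  0.08129593] [ 0.50680496 -0.15813393 -0.00117728] [ 0.53590152 -0.10129091  1.20584873]
disc 601 310.3394342762063 256.22961730449254 [ 0.56367474 -0.06750171  0.03464282] [ 0.50680496 -0.10458645  0.0122463 ] [ 0.59627478 -0.01749917  1.20584873]
blue 212 440.83962264150944 269.4009433962264 [ 0.51289844 -0.38641228  0.06148718] [ 0.49249297 -0.4060406   0.04387398] [ 0.53530812 -0.10129091  1.20584873]
orange 50 420.2 265.94 [ 0.52294281 -0.33856081  0.04909882] [ 0.51137926 -0.35480566 -0.00424991] [ 0.54037743 -0.33435369  0.05981716]
tab 48 190.6875 255.14583333333334 [0.56621719 0.22992346 0.06237868] [ 0.50680496 -0.10129091  0.05664191] [0.58472986 0.23469619 1.20584873]
4946 ((0.5598252415657043, 0.07535511255264282), (0.4044972360134125, 0.12983953952789307), 86.93709564208984)
```

View pics/crop0.png

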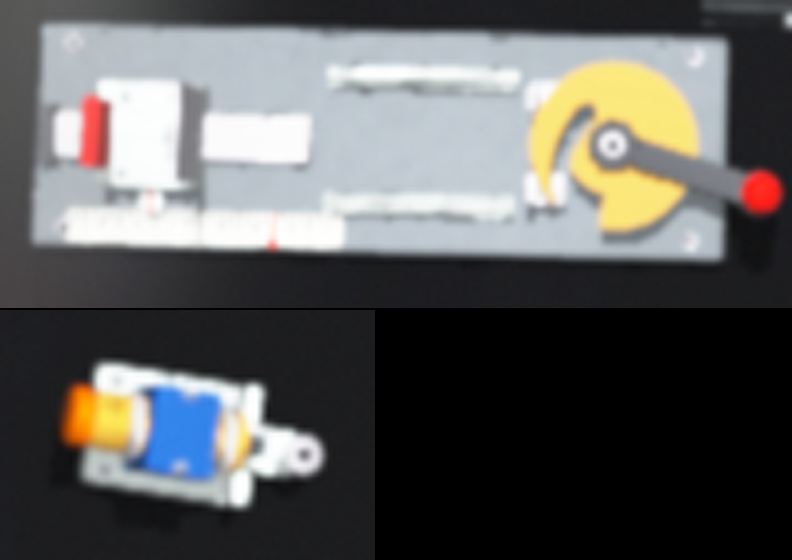

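```bash
cat >> h.py <<'E'
C0=np.array([.5598,.0754]); YAW=np.deg2rad(-3.06)
def tofix(p):
    p=np.asarray(p); c,s=np.cos(YAW),np.sin(YAW); d=p[:2]-C0; return np.round(np.array([c*d[0]+s*d[1],-s*d[0]+c*d[1]])*1000,1)
def fromfix(x,y):
    c,s=np.cos(YAW),np.sin(YAW); return C0+np.array([c*x-s*y,s*x+c*y])/1000
def togo(p,z,yaw):  # rz,tx,ty,tz to reach TCP p,z with tool x at yaw(rad), down
    s=manip.read_state(); q=s['tool_rot']; Rm=R.from_quat([q[1],q[2],q[3],q[0]])
    G=R.from_euler('z',yaw)*R.from_euler('x',np.pi)
    r=(Rm.inv()*G).as_rotvec(degrees=True); t=Rm.inv().apply(np.append(p,z)-s['tcp_pos'])*1000
    print('rot',np.round(r,1),'mm',np.round(t,1),'t',round(s['time_s'],2),'gap',round(s['finger_gap']*1000,1),'F',np.round(s['force'],1))
E
python3 - <<'E'
from h import *
cr=lambda x,y:(170+x/4.4,225+y/4.4)
hb=lambda x,y:(405+x/5,245+(y-310)/5)
for n,(x,y),z in [('hub',(612,146),.048),('hub.035',(612,146),.035),('knob',(762,192),.084),('mark',(272,240),.017),('idx',(151,200),.022),('tab',(92,131),.064),('padA',(541,95),.04),('padB',(545,188),.04),('railA',(425,78),.027),('railB',(420,207),.027),('bolt',(73,41),.014),('bolt',(697,55),.014),('bolt',(690,241),.014),('bolt',(63,222),.014)]:
    p=pix('top0',*cr(x,y),z); print(n,np.round(p,4),tofix(p))
for n,(x,y),z in [('stud',(305,455),.034),('blue',(181,434),.062),('or',(78,415),.05)]:
    p=pix('top0',*hb(x,y),z); print(n,np.round(p,4))
f=np.load('pics/top0.npz');print(f['d'][268:270,438:444])
togo(fromfix(-28,-211),.15,YAW)
E
```

```text
hub [ 0.5516 -0.0618  0.048 ] [  -0.8 -137.5]
hub.035 [ 0.5521 -0.0614  0.035 ] [  -0.3 -137. ]
knob [ 0.5226 -0.1449  0.084 ] [ -25.4 -222. ]
mark [0.504  0.1384 0.017 ] [-59.1  60. ]
idx [0.5291 0.2075 0.022 ] [-37.7 130.2]
tab [0.568  0.2295 0.064 ] [-1.000e-01  1.543e+02]
padA [ 0.5824 -0.0216  0.04  ] [ 27.7 -95.6]
padB [ 0.5291 -0.0226  0.04  ] [-25.5 -99.5]
railA [0.5951 0.0465 0.027 ] [ 36.8 -27. ]
railB [0.5205 0.0507 0.027 ] [-37.9 -26.8]
bolt [0.624  0.2551 0.014 ] [ 54.5 182.8]
bolt [ 0.6049 -0.112   0.014 ] [  55.1 -184.8]
bolt [ 0.4963 -0.1047  0.014 ] [ -53.8 -183.2]
bolt [0.518 0.261 0.014] [-51.7 183.1]
stud [ 0.5007 -0.4562  0.034 ]
blue [ 0.513  -0.3872  0.062 ]
or [ 0.524  -0.3394  0.05  ]
[[1.1384243 1.1398258 1.1356797 1.1436572 1.1419517 1.1390457]
 [1.140885  1.1382531 1.137112  1.1396409 1.1414415 1.1441607]]
rot [-0.1  0.  21.7] mm [ 450.4 -380.9   81. ] t 0.1 gap 85.6 F [ 0.2  0.3 -0.9]
```

move_arm:
  plan: "0 0 21.7 450 -375 60 60;0 0 21.7 450 -375 60 60;0 0 21.7 450 -375 60 60;0 0 21.7 450 -375 60 60;0 0 21.7 450 -375 60 60;0 0 21.7 450 -375 60 60;0 0 21.7 450 -375 60 60;0 0 21.7 450 -375 60 60;0 0 21.7 450 -375 60 60;0 0 21.7 450 -375 60 60"
  squeeze: 60

```text
time_s: 1.1
tcp_pos: [0.4762, -0.2135, 0.1798]
tool_rot: [-0.001, 1.0, -0.027, -0.0]
force: [0.5, -1.1, 0.1]
finger_gap: 0.06
```

```bash
python3 - <<'E'
from h import *
togo(fromfix(-25.4,-222),.15,YAW)
E
```

```text
rot [-0.1  0.1  0. ] mm [ 42.7 -70.9  29.9] t 1.1 gap 60.0 F [ 0.5 -1.1  0.1]
```

move_arm:
  plan: "0 0 0 43 -71 10 60;0 0 0 43 -71 10 60;0 0 0 43 -71 10 60;0 0 0 43 -71 10 60"

```text
time_s: 1.5
tcp_pos: [0.5228, -0.1442, 0.1694]
tool_rot: [-0.001, 1.0, -0.026, -0.001]
force: [0.1, -0.5, 0.8]
finger_gap: 0.06
```

```bash
python3 - <<'E'
from h import *
im,d,K,W=grab('wrist','w1')
print(proj('w1',np.append(fromfix(-25.4,-222),.084)),proj('w1',np.append(fromfix(0,-137.3),.048)))
togo(fromfix(-25.4,-222),.05,YAW)
E
```

```text
[318.59741859 245.30056379] [192.38165015 192.03273198]
rot [-0.1  0.1 -0. ] mm [  0.5  -0.6 119.5] t 1.55 gap 60.2 F [-0.6  0.1  0.2]
```

View pics/w1.png

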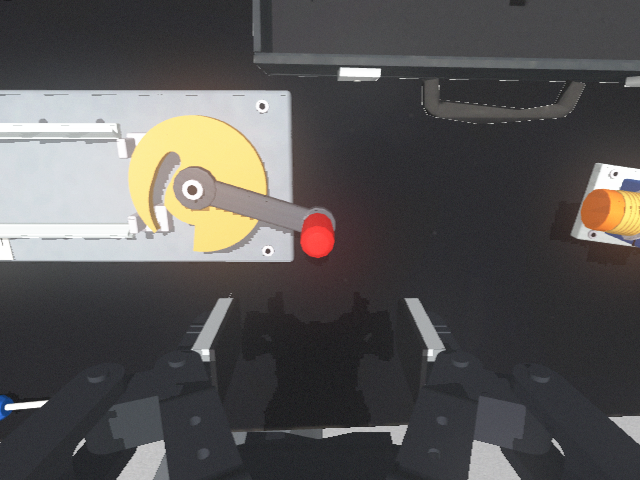

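move_arm:
  plan: "0 0 0 1 0 60 60;0 0 0 1 0 118 60;0 0 0 1 0 118 60;0 0 0 1 0 118 60;0 0 0 1 0 118 15;0 0 0 1 0 118 15;0 0 0 1 0 118 15;0 0 0 1 0 118 15;0 0 0 1 0 118 15"
  squeeze: 60

```text
time_s: 2.45
tcp_pos: [0.5256, -0.1439, 0.0539]
tool_rot: [-0.001, 1.0, -0.026, 0.002]
force: [2.2, 6.2, 6.2]
finger_gap: 0.0206
```

```bash
python3 - <<'E'
from h import *
s=manip.read_state(); k=tofix(s['tcp_pos']); print(k,s['finger_gap'],s['force'])
c=np.array([0,-137.3]); a0=np.degrees(np.arctan2(*(k-c)[::-1]))%360; r=np.hypot(*(k-c)); print(a0,r)
print('arc: tool x=fix dx, tool y=-fix dy')
for a in np.linspace(a0,188,10)[1:]:
    p=c+88*np.array([np.cos(np.radians(a)),np.sin(np.radians(a))])-k; print(round(a,1),np.round([p[0],-p[1]],1))
E
```

```text
[ -22.5 -220.8] 0.020562224719103503 [2.23943212 6.16535839 6.21164864]
254.9192086885575 86.4783209827758
arc: tool x=fix dx, tool y=-fix dy
247.5 [-11.2  -2.2]
240.0 [-21.4  -7.3]
232.6 [-30.9 -13.6]
225.2 [-39.5 -21.1]
217.7 [-47.1 -29.6]
210.3 [-53.5 -39.1]
202.9 [-58.6 -49.3]
195.4 [-62.3 -60.1]
188.0 [-64.6 -71.3]
```

move_arm:
  plan: "0 0 0 -11 -2 0 15;0 0 0 -21 -7 0 15;0 0 0 -31 -14 0 15;0 0 0 -39.5 -21 0 15;0 0 0 -47 -29.5 0 15;0 0 0 -53.5 -39 0 15;0 0 0 -58.5 -49 0 15;0 0 0 -62 -60 0 15;0 0 0 -63.5 -66 0 15;0 0 0 -63.5 -66 0 15"

```text
time_s: 3.45
tcp_pos: [0.4579, -0.0794, 0.0538]
tool_rot: [0.002, 1.0, -0.03, -0.006]
force: [-14.7, -8.7, 12.8]
finger_gap: 0.0201
```

```bash
python3 - <<'E'
from h import *
s=manip.read_state(); k=tofix(s['tcp_pos']); print(k,s['finger_gap'],s['force'])
c=np.array([0,-137.3]); a0=np.degrees(np.arctan2(*(k-c)[::-1]))%360; print(a0)
E
```

```text
[ -93.5 -160.1] 0.020102570370776503 [-14.69863397  -8.70938839  12.7629692 ]
193.70413959428208
```

move_arm:
  plan: "0 0 0 0 0 0 15;0 0 0 0 0 0 15;0 0 0 0 0 0 50;0 0 0 0 0 0 50;0 0 0 0 0 0 50;0 0 0 0 0 0 50"

```text
time_s: 4.05
tcp_pos: [0.4583, -0.0791, 0.0541]
tool_rot: [0.002, 1.0, -0.03, -0.005]
force: [-0.5, -1.4, 0.8]
finger_gap: 0.05
```

```bash
python3 - <<'E'
from h import *
s=manip.read_state(); print(tofix(s['tcp_pos']),s['finger_gap'],s['force'],s['tool_rot'])
E
```

```text
[ -93.2 -159.7] 0.049955455629677334 [-0.4747558  -1.44230617  0.79871805] [ 0.00176367  0.99954662 -0.02957139 -0.00538299]
```

move_arm:
  plan: "0 0 0 0 0 -60 70;0 0 0 0 0 -120 70;0 0 0 0 0 -120 70;0 0 0 0 0 -120 70"

```text
time_s: 4.45
tcp_pos: [0.462, -0.0787, 0.1777]
tool_rot: [0.002, 1.0, -0.029, -0.001]
force: [0.2, -0.5, 0.5]
finger_gap: 0.0699
```

```bash
python3 - <<'E'
from h import *
s=manip.read_state(); print(tofix(s['tcp_pos']),s['finger_gap'],s['force'],s['tool_rot'],s['tcp_pos'])
grab('wrist','w2')
print(proj('w2',np.append(fromfix(-86.7,-152.6),.084)),proj('w2',np.append(fromfix(0,-137.3),.048)))
E
```

```text
[ -89.4 -159.1] 0.06986961351607127 [ 0.24409258 -0.53624017  0.49439749] [ 0.00226099  0.99956336 -0.02942553 -0.00145116] [ 0.46203082 -0.07874187  0.17765354]
[305.91500011 236.70989935] [281.48346675  91.24706859]
```

View pics/w2.png

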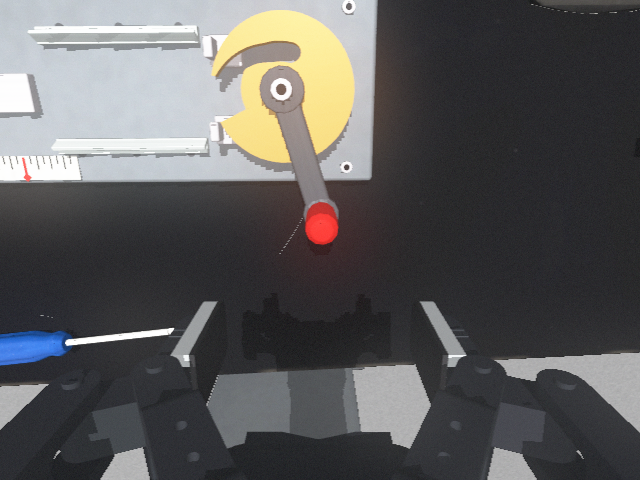

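```bash
python3 - <<'E'
from h import *
h=tofix(pix('w2',281,89,.048));
for z in(.084,): 
    k=tofix(pix('w2',321,227,z)); d=k-h; print(h,k,np.hypot(*d),np.degrees(np.arctan2(d[1],d[0]))%360)
m=tofix(pix('w2',27,178,.015));print(m)
# plan to holder
g=np.array([.513,-.3872]);st=np.array([.5007,-.4562]);d=g-st;print(np.degrees(np.arctan2(d[1],d[0])))
yawh=np.arctan2(d[1],d[0]) # holder +y direction
togo(g,.15,yawh-np.pi)
togo(g,.15,yawh)
print(manip.read_state()['qpos'])
E
```

```text
[   1.4 -137. ] [ -80.5 -162. ] 85.63066039684618 196.9748258358151
[-59.7  61.8]
79.89257312346841
rot [ 0.5  0.1 96.7] mm [ 70.8 304.7  26.4] t 4.5 gap 70.1 F [ 0.4 -0.5  0.1]
rot [ -0.1   0.5 -83.3] mm [ 70.8 304.7  26.4] t 4.5 gap 70.1 F [ 0.4 -0.5  0.1]
[ 0.2841707   0.21041919 -0.23737371  2.05783126  0.06895424  0.88739142
 -1.6217827 ]
```

move_arm:
  plan: "0 0 0 5 4 60 44;0 0 0 5 4 120 44;0 0 0 5 4 122 44;0 0 0 5 4 122 44;0 0 0 5 -5 122 44;0 0 0 5 -10 122 44;0 0 0 5 -16 122 44;0 0 0 5 -18 122 44;0 0 0 5 -18 122 44;0 0 0 5 -18 122 44"

```text
time_s: 5.5
tcp_pos: [0.4663, -0.0612, 0.054]
tool_rot: [0.002, 1.0, -0.029, -0.003]
force: [-0.2, 0.0, 0.2]
finger_gap: 0.0441
```

```bash
python3 - <<'E'
from h import *
s=manip.read_state(); print(tofix(s['tcp_pos']),s['finger_gap'],s['force'],s['tool_rot'],s['tcp_pos'])
E
```

```text
[ -86.  -141.3] 0.044073540141537054 [-0.22303844  0.04703969  0.19232332] [ 0.00191684  0.99956717 -0.02923935 -0.00261873] [ 0.46634371 -0.0611554   0.05398582]
```

move_arm:
  plan: "0 0 0 0 4 0 70;0 0 0 0 4 -40 70;0 0 0 0 4 -80 70;0 0 0 0 4 -120 70;0 0 0 0 4 -120 70;0 0 0 0 4 -120 70"

```text
time_s: 6.1
tcp_pos: [0.4672, -0.0651, 0.1748]
tool_rot: [0.002, 1.0, -0.03, -0.001]
force: [-1.5, 0.2, -0.6]
finger_gap: 0.0701
```

```bash
python3 - <<'E'
from h import *
s=manip.read_state(); print(tofix(s['tcp_pos']))
im,_,_,_=grab('wrist','w3')
hsv=cv2.cvtColor(im,cv2.COLOR_BGR2HSV);m=cv2.inRange(hsv,(0,180,80),(6,255,255)); m[:190]=0;m[:,:250]=0;m[300:]=0
n,l,st,ce=cv2.connectedComponentsWithStats(m);i=1+np.argmax(st[1:,4]);print(st[i],ce[i])
k=tofix(pix('w3',ce[i][0],st[i][1]+st[i][3]-17,.084));d=k-[0.5,-137.3];print(k,np.hypot(*d),np.degrees(np.arctan2(d[1],d[0]))%360)
togo([.513,-.3872],.15,np.radians(79.9))
E
```

```text
[ -84.9 -145.2]
[ 312  213   33   43 1139] [327.56979807 234.71202809]
[ -82.9 -152. ] 84.68559499702414 189.99622199747893
rot [ -0.    0.4 -83.3] mm [ 65.8 318.8  24.5] t 6.15 gap 69.8 F [ 0.2  0.  -0.2]
```

move_arm:
  plan: "0 0 -8.3 7 32 0 75;0 0 -16.6 13 64 0 75;0 0 -25 20 96 0 75;0 0 -33 26 128 0 75;0 0 -41.5 33 160 2 75;0 0 -50 40 192 4 75;0 0 -58 46 224 6 75;0 0 -66.5 53 256 8 75;0 0 -75 60 288 10 75;0 0.4 -83.3 66 319 12 75"

```text
time_s: 7.15
tcp_pos: [0.5126, -0.388, 0.1598]
tool_rot: [-0.002, 0.764, 0.645, -0.0]
force: [0.8, 0.8, -0.2]
finger_gap: 0.0753
```

```bash
python3 - <<'E'
from h import *
im,_,_,_=grab('wrist','w4')
togo([.513,-.3872],.02,np.radians(79.9))
for p in ([.513,-.3872,.062],[.5007,-.4562,.034]): print(proj('w4',np.array(p)))
E
```

```text
rot [-0.2  0.1  0.2] mm [  8.5   0.7 139.2] t 7.2 gap 75.1 F [ 0.9 -5.4  1.4]
[318.94695619 237.23424218]
[318.3091252  315.53276539]
```

View pics/w4.png

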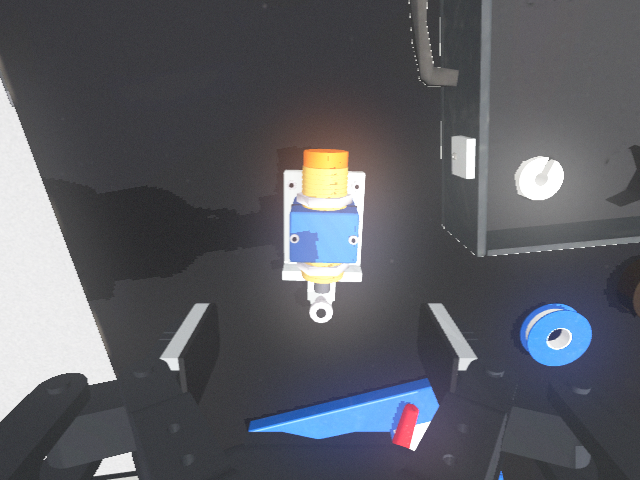

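move_arm:
  plan: "0 0 1.5 8 3 0 75;0 0 1.5 8 3 45 75;0 0 1.5 8 3 90 75;0 0 1.5 8 3 125 75;0 0 1.5 8 3 137 75;0 0 1.5 8 3 138 75;0 0 1.5 8 3 138 75"

```text
time_s: 7.9
tcp_pos: [0.5162, -0.3878, 0.0221]
tool_rot: [0.0, 0.774, 0.634, -0.001]
force: [-0.5, -0.4, -0.0]
finger_gap: 0.0749
```

```bash
python3 - <<'E'
from h import *
togo([.513,-.3872],.02,np.radians(78.4))
E
```

```text
rot [-0.1  0.1  0.2] mm [-0.1 -3.3  2.1] t 7.9 gap 74.9 F [-0.5 -0.4 -0. ]
```

move_arm:
  plan: "0 0 0 0 0 1 30;0 0 0 0 0 1 30;0 0 0 0 0 1 30;0 0 0 0 0 1 30;0 0 0 0 0 1 30;0 0 0 0 0 1 30;0 0 0 0 0 1 30"
  squeeze: 70

```text
time_s: 8.6
tcp_pos: [0.5168, -0.3882, 0.0231]
tool_rot: [0.001, 0.774, 0.633, -0.001]
force: [-0.5, 0.5, 6.1]
finger_gap: 0.0433
```

move_arm:
  plan: "0 0 0 0 0 -30 30;0 0 0 0 0 -60 30;0 0 0 0 0 -100 30;0 0 0 0 0 -100 30;0 0 0 0 0 -100 30"

```text
time_s: 9.1
tcp_pos: [0.5161, -0.3877, 0.1227]
tool_rot: [0.001, 0.774, 0.633, -0.001]
force: [-0.7, 0.2, -8.3]
finger_gap: 0.0431
```

```bash
python3 - <<'E'
from h import *
s=manip.read_state();print(s['tcp_pos'],s['finger_gap'],s['force'])
im,d,K,W=grab('wrist','w5'); print(proj('w5',s['tcp_pos']+np.array([0,0,.045])))
# ways entry at cam + back84+45 = 129 (grip) 
togo(fromfix(0.5,-137.3+129),.15,YAW+np.pi/2)
E
```

```text
[ 0.51608848 -0.38772113  0.12274541] 0.04308629125033524 [-0.67266267  0.22017442 -8.34725109]
[317.67480298 384.95374134]
rot [-0.2  0.1 -8.3] mm [454.1 -45.9 -29.5] t 9.15 gap 43.1 F [-0.4  0.6 -8.8]
```

View pics/w5.png

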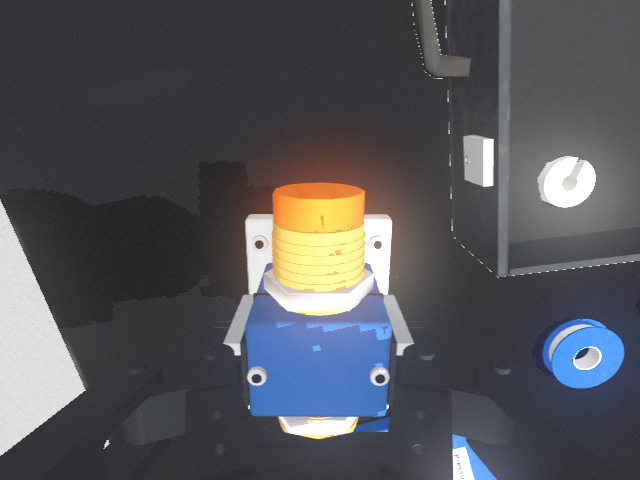

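```bash
python3 - <<'E'
from h import *
s=manip.read_state(); q=s['tool_rot'];Rm=R.from_quat([q[1],q[2],q[3],q[0]])
for n,u,v,z in [('screws',318.5,378,.1617),('blockfront',318,295,.1617),('blockback',318,416,.1617),('footfront',320,215,.1096)]:
    print(n,np.round(Rm.inv().apply(pix('w5',u,v,z)-s['tcp_pos'])*1000,1))
E
```

```text
screws [ -2.6   1.3 -40.6]
blockfront [ 25.3   1.1 -40.6]
blockback [-16.8   1.1 -40.5]
footfront [35.8  2.1 11.5]
```

move_arm:
  plan: "0 0 -8.3 40 -5 -20 30;0 0 -8.3 90 -10 -30 30;0 0 -8.3 140 -15 -30 30;0 0 -8.3 190 -20 -30 30;0 0 -8.3 240 -25 -30 30;0 0 -8.3 290 -30 -30 30;0 0 -8.3 340 -35 -30 30;0 0 -8.3 385 -40 -30 30;0 0 -8.3 425 -44 -30 30;0 0 -8.3 455 -46 -30 30"

```text
time_s: 10.15
tcp_pos: [0.5577, 0.0714, 0.1479]
tool_rot: [-0.003, 0.725, 0.689, -0.003]
force: [0.6, -1.1, -7.0]
finger_gap: 0.043
```

```bash
python3 - <<'E'
from h import *
togo(fromfix(0.5,-137.3+133),.15,YAW+np.pi/2)
E
```

```text
rot [-0.5  0.   0.2] mm [-0.2  2.4 -2.1] t 10.15 gap 43.0 F [ 0.6 -1.1 -7. ]
```

move_arm:
  plan: "0 0 0 0 2.4 20 30;0 0 0 0 2.4 50 30;0 0 0 0 2.4 75 30;0 0 0 0 2.4 88 30;0 0 0 0 2.4 88 30"

```text
time_s: 10.65
tcp_pos: [0.5565, 0.0705, 0.0566]
tool_rot: [-0.005, 0.725, 0.689, -0.006]
force: [0.3, -0.1, -6.8]
finger_gap: 0.0432
```

```bash
python3 - <<'E'
from h import *
im,d,K,W=grab('wrist','w6')
togo(fromfix(0.5,-137.3+133),.037,YAW+np.pi/2)
E
```

```text
rot [-0.7  0.1  0.2] mm [ 0.2  2.2 21.4] t 10.7 gap 43.5 F [-0.  -0.1 -7.4]
```

View pics/w6.png

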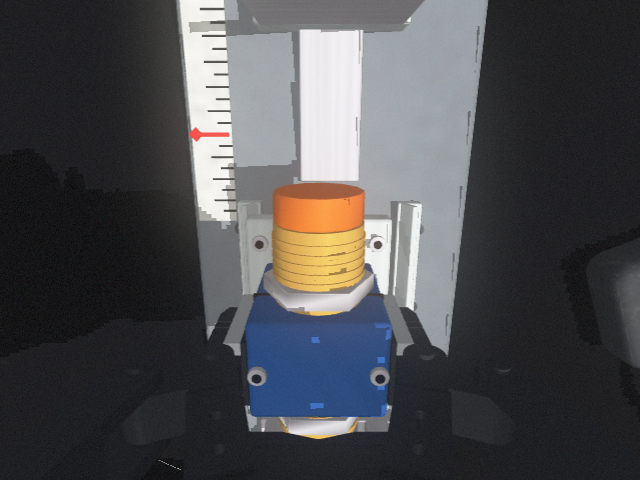

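move_arm:
  plan: "-0.7 0 0 0 4 0 30;-0.7 0 0 0 4 6 30;-0.7 0 0 0 4 12 30;-0.7 0 0 0 4 17 30;-0.7 0 0 0 4 19 30;-0.7 0 0 0 4 19 30"

```text
time_s: 11.3
tcp_pos: [0.5615, 0.0707, 0.039]
tool_rot: [-0.0, 0.725, 0.689, -0.001]
force: [-0.2, 0.3, -7.1]
finger_gap: 0.0428
```

```bash
python3 - <<'E'
from h import *
togo(fromfix(0.5,-137.3+133),.037,YAW+np.pi/2)
E
```

```text
rot [-0.1  0.1  0.2] mm [ 0.3 -1.5  2. ] t 11.3 gap 42.8 F [-0.2  0.3 -7.1]
```

move_arm:
  plan: "0 0 0 0 0 1 30;0 0 0 0 0 2 30;0 0 0 0 0 3 30;0 0 0 0 0 4 30;0 0 0 0 0 4 30"

```text
time_s: 11.8
tcp_pos: [0.5617, 0.0708, 0.0371]
tool_rot: [0.001, 0.725, 0.689, -0.001]
force: [-5.3, -1.1, 8.3]
finger_gap: 0.0435
```

```bash
python3 - <<'E'
from h import *
togo(fromfix(0.5,-137.3+102),.037,YAW+np.pi/2)
im,d,K,W=grab('top','top1')
cv2.imwrite('pics/crop1.png',cv2.resize(im[225:295,190:350],None,fx=5,fy=5,interpolation=cv2.INTER_CUBIC))
E
```

```text
rot [-0.   0.1  0.2] mm [-30.8  -1.7   0.2] t 11.8 gap 43.5 F [-5.3 -1.1  8.3]
```

move_arm:
  plan: "0 0 0 0 -1.5 -1 30;0 0 0 -4 -1.5 -1 30;0 0 0 -8 -1.5 -1 30;0 0 0 -12 -1.5 -1 30;0 0 0 -16 -1.5 -1 30;0 0 0 -20 -1.5 -1 30;0 0 0 -24 -1.5 -1 30;0 0 0 -27 -1.5 -1 30;0 0 0 -29 -1.5 -1 30;0 0 0 -29 -1.5 -1 30"

```text
time_s: 12.85
tcp_pos: [0.5587, 0.0414, 0.0381]
tool_rot: [0.001, 0.725, 0.689, -0.001]
force: [0.5, 0.1, -7.1]
finger_gap: 0.0431
```

```bash
python3 - <<'E'
from h import *
togo(fromfix(0.5,-137.3+102),.037,YAW+np.pi/2)
E
```

```text
rot [-0.   0.1  0.1] mm [-1.3 -0.3  1.1] t 12.85 gap 43.1 F [ 0.5  0.1 -7.1]
```

Free so far; feel for the bottom of the slot and seat the foot.

move_arm:
  plan: "0 0 0 -1 0 1 30;0 0 0 -2 0 1.5 30;0 0 0 -3 0 1.5 30;0 0 0 -4 0 1.5 30;0 0 0 -4 0 1.5 30;0 0 0 -4 0 1.5 30"

```text
time_s: 13.45
tcp_pos: [0.5588, 0.0408, 0.0374]
tool_rot: [-0.0, 0.724, 0.69, 0.001]
force: [-1.8, 6.6, -3.5]
finger_gap: 0.0434
```

```bash
python3 - <<'E'
from h import *
togo(fromfix(0.5,-137.3+102),.037,YAW+np.pi/2)
grab('wrist','w7')
E
```

```text
rot [ 0.  -0.1  0.2] mm [-0.7 -0.4  0.4] t 13.45 gap 43.4 F [-1.8  6.6 -3.5]
```

move_arm:
  plan: "0 0 0 0.6 0 0 43;0 0 0 0.6 0 0 55;0 0 0 0.6 0 0 62;0 0 0 0.6 0 0 62;0 0 0 0.6 0 -30 62;0 0 0 0.6 0 -70 62;0 0 0 0.6 0 -115 62;0 0 0 0.6 0 -115 62;0 0 0 0.6 0 -115 62"

```text
time_s: 14.4
tcp_pos: [0.5596, 0.0409, 0.1538]
tool_rot: [0.001, 0.724, 0.689, 0.002]
force: [-1.0, -0.5, -1.5]
finger_gap: 0.0619
```

```bash
python3 - <<'E'
from h import *
im,d,K,W=grab('top','top2')
cv2.imwrite('pics/crop2.png',cv2.resize(im[225:295,190:350],None,fx=5,fy=5,interpolation=cv2.INTER_CUBIC))
togo(fromfix(-86,-152.6),.15,YAW)
togo(fromfix(-86,-152.6),.15,YAW+np.pi/2)
print(manip.read_state()['qpos'])
E
```

```text
rot [ 0.  -0.1 90.2] mm [-117.5  -87.1    2.2] t 14.45 gap 61.8 F [-0.1 -0.3  0.1]
rot [ 0.1 -0.   0.2] mm [-117.5  -87.1    2.2] t 14.45 gap 61.8 F [-0.1 -0.3  0.1]
[ 0.25877783  0.41718218 -0.52125547  1.87109485  0.25626338  0.91858729
 -0.4317817 ]
```

View pics/crop2.png

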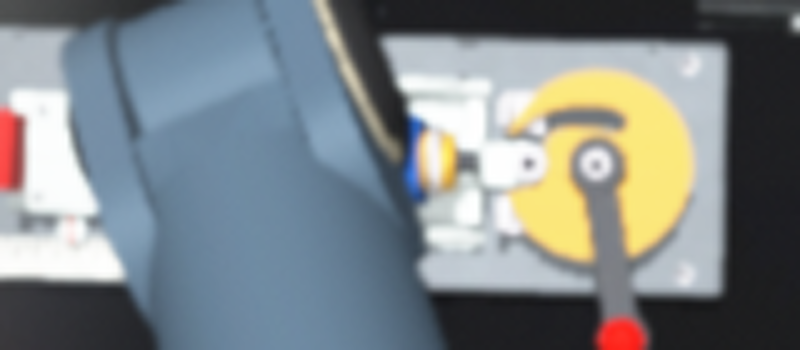

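move_arm:
  plan: "0 0 8.5 -15 -11 -5 62;0 0 17 -30 -22 -5 62;0 0 25.5 -45 -33 -5 62;0 0 34 -60 -44 -5 62;0 0 42.5 -75 -55 -5 62;0 0 51 -90 -66 -5 62;0 0 59.5 -105 -77 -5 62;0 0 68 -117 -87 -5 62;0 0 76.5 -117 -87 -5 62;0 0 85 -117 -87 -5 62"

```text
time_s: 15.45
tcp_pos: [0.4643, -0.0726, 0.1556]
tool_rot: [-0.0, 1.0, 0.015, -0.001]
force: [0.6, 0.1, 0.1]
finger_gap: 0.062
```

```bash
python3 - <<'E'
from h import *
togo(fromfix(-86,-152.6),.052,YAW)
E
```

```text
rot [-0.   0.2  4.8] mm [ 1.800e+00 -1.000e-01  1.036e+02] t 15.45 gap 62.0 F [0.6 0.1 0.1]
```

move_arm:
  plan: "0 0 4.8 1.8 0 50 62;0 0 4.8 1.8 0 95 62;0 0 4.8 1.8 0 103 62;0 0 4.8 1.8 0 103 62;0 0 4.8 1.8 0 103 15;0 0 4.8 1.8 0 103 15;0 0 4.8 1.8 0 103 15;0 0 4.8 1.8 0 103 15;0 0 4.8 1.8 0 103 15"
  squeeze: 50

```text
time_s: 16.35
tcp_pos: [0.4672, -0.0727, 0.0544]
tool_rot: [-0.0, 1.0, -0.027, 0.0]
force: [-0.9, -0.4, 5.1]
finger_gap: 0.0205
```

```bash
cat >> h.py <<'E'
def arc(a1,n,r=88.,c=(0.3,-137.3),yaw1=None):
    s=manip.read_state(); k=tofix(s['tcp_pos']); d=k-np.array(c); a0=np.degrees(np.arctan2(d[1],d[0]))%360
    q=s['tool_rot']; Rm=R.from_quat([q[1],q[2],q[3],q[0]]); print('k',k,'a0',a0,'r',np.hypot(*d),'gap',s['finger_gap'],'F',np.round(s['force'],1),s['time_s'])
    x=Rm.apply([1,0,0]); y0=np.degrees(np.arctan2(x[1],x[0])-YAW); print('yaw',y0)
    for a in np.linspace(a0,a1,n+1)[1:]:
        p=fromfix(*(np.array(c)+r*np.array([np.cos(np.radians(a)),np.sin(np.radians(a))])))-s['tcp_pos'][:2]
        t=Rm.inv().apply(np.append(p,0))*1000; print(round(a,1),'rz',round(-(a-190-y0),1),np.round(t[:2],1))
E
python3 - <<'E'
from h import *
arc(236,10)
E
```

```text
k [ -84.6 -152.8] a0 190.34641247417912 r 86.30330237018742 gap 0.02053400646826735 F [-0.9 -0.4  5.1] 16.35
yaw -0.030520790596748802
194.9 rz -4.9 [-0.1  7.2]
199.5 rz -9.5 [ 1.9 13.9]
204.0 rz -14.1 [ 4.5 20.4]
208.6 rz -18.6 [ 7.7 26.6]
213.2 rz -23.2 [11.3 32.7]
217.7 rz -27.8 [15.3 38.4]
222.3 rz -32.3 [19.8 43.7]
226.9 rz -36.9 [24.8 48.7]
231.4 rz -41.5 [30.1 53.3]
236.0 rz -46.0 [35.7 57.4]
```

move_arm:
  plan: "0 0 -4.9 0 7 0 15;0 0 -9.5 2 14 0 15;0 0 -14.1 4.5 20.5 0 15;0 0 -18.6 7.7 26.7 0 15;0 0 -23.2 11.3 32.7 0 15;0 0 -27.8 15.3 38.4 0 15;0 0 -32.3 19.8 43.7 0 15;0 0 -36.9 24.8 48.7 0 15;0 0 -41.5 30 53.3 0 15;0 0 -46 35.7 57.4 0 15"
  squeeze: 80

```text
time_s: 17.35
tcp_pos: [0.5014, -0.1308, 0.0547]
tool_rot: [-0.0, 0.93, 0.367, 0.003]
force: [4.8, 3.7, -9.9]
finger_gap: 0.0201
```

```bash
python3 - <<'E'
from h import *
arc(279,10)
E
```

```text
k [ -47.3 -209. ] a0 236.4207201790276 r 86.06189633048994 gap 0.020073885646902823 F [ 4.8  3.7 -9.9] 17.35
yaw 46.06940332166019
240.7 rz -4.6 [-0.5  6.8]
244.9 rz -8.9 [ 1.4 13. ]
249.2 rz -13.1 [ 3.7 19.1]
253.5 rz -17.4 [ 6.5 25. ]
257.7 rz -21.6 [ 9.7 30.7]
262.0 rz -25.9 [13.4 36.2]
266.2 rz -30.2 [17.4 41.3]
270.5 rz -34.4 [21.8 46.1]
274.7 rz -38.7 [26.5 50.6]
279.0 rz -42.9 [31.6 54.8]
```

move_arm:
  plan: "0 0 -4.6 0 6.8 0 15;0 0 -8.9 1.5 13 0 15;0 0 -13.1 3.8 19.1 0 15;0 0 -17.4 6.5 25 0 15;0 0 -21.6 9.8 30.7 0 15;0 0 -25.9 13.4 36.2 0 15;0 0 -30.2 17.4 41.3 0 15;0 0 -34.4 21.8 46.1 0 15;0 0 -38.7 26.5 50.6 0 15;0 0 -40 28 52 0 15"

```text
time_s: 18.35
tcp_pos: [0.5533, -0.1473, 0.0547]
tool_rot: [-0.003, 0.748, 0.664, 0.0]
force: [-10.4, 4.8, 3.1]
finger_gap: 0.0197
```

```bash
python3 - <<'E'
from h import *
arc(279,1)
E
```

```text
k [   5.4 -222.7] a0 273.41758599365056 r 85.55214783978246 gap 0.0197396808017339 F [-10.4   4.8   3.1] 18.35
yaw 86.24666875838211
279.0 rz -2.8 [-1.   8.7]
```

move_arm:
  plan: "0 0 0 0 0 0 15;0 0 0 0 0 0 50;0 0 0 0 0 0 50;0 0 0 0 0 0 50;0 0 0 0 0 -30 50;0 0 0 0 0 -70 50;0 0 0 0 0 -110 50;0 0 0 0 0 -110 50;0 0 0 0 0 -110 50"

```text
time_s: 19.25
tcp_pos: [0.5546, -0.1481, 0.1661]
tool_rot: [-0.002, 0.748, 0.664, 0.001]
force: [-1.1, -0.5, 0.2]
finger_gap: 0.0499
```

```bash
python3 - <<'E'
from h import *
im,d,K,W=grab('wrist','w8')
print(proj('w8',np.append(fromfix(0.3,-137.3),.048)))
f=fromfix(0,190); togo(f,.16,YAW); togo(f,.16,YAW+np.pi/2); print(manip.read_state()['qpos'])
E
```

```text
[298.68432996  96.7953227 ]
rot [-0.4  0.  86.2] mm [412.1 -32.9   6.2] t 19.3 gap 50.1 F [-0.2 -0.4 -0.3]
rot [-0.2 -0.2 -3.8] mm [412.1 -32.9   6.2] t 19.3 gap 50.1 F [-0.2 -0.4 -0.3]
[ 0.65800993  0.44420882 -0.61387597  1.82210332  0.29942317  0.97430922
 -0.20077446]
```

View pics/w8.png

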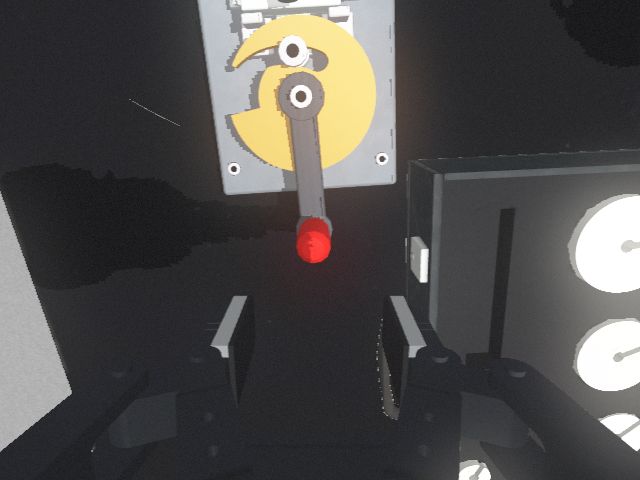

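```bash
python3 - <<'E'
from h import *
h=tofix(pix('w8',301,96,.048));k=tofix(pix('w8',314,245,.084))
for z in(.042,.046): s=tofix(pix('w8',292.5,50,z)); print(h,s,np.hypot(*(s-h)))
d=k-h;print(k,np.hypot(*d),np.degrees(np.arctan2(d[1],d[0]))%360)
E
```

```text
[   1.8 -136.9] [  -1.6 -109.8] 27.31245137295443
[   1.8 -136.9] [  -1.4 -110.4] 26.692508312258703
[   4.3 -222.4] 85.5365418987698 271.6748379905292
```

```bash
python3 - <<'E'
from h import *
togo(fromfix(-40,75),.166,YAW+np.pi/2)
E
```

```text
rot [-0.2 -0.2 -3.8] mm [294.8 -65.2  -0. ] t 19.3 gap 50.1 F [-0.2 -0.4 -0.3]
```

move_arm:
  plan: "0 0 -3.8 40 -8 -10 10;0 0 -3.8 90 -18 -10 0;0 0 -3.8 140 -30 -10 0;0 0 -3.8 190 -42 -10 0;0 0 -3.8 240 -54 -5 0;0 0 -3.8 280 -62 0 0;0 0 -3.8 295 -65 0 0;0 0 -3.8 295 -65 0 0;0 0 -3.8 295 -65 0 0;0 0 -3.8 295 -65 0 0"

```text
time_s: 20.3
tcp_pos: [0.5245, 0.1501, 0.1653]
tool_rot: [-0.003, 0.727, 0.687, -0.001]
force: [0.7, -0.8, 0.4]
finger_gap: 0.0
```

```bash
python3 - <<'E'
from h import *
im,d,K,W=grab('wrist','w9')
s=manip.read_state();print(s['tcp_pos'],tofix(s['tcp_pos']))
togo(fromfix(0,190),.16,YAW+np.pi/2)
E
```

```text
[0.52456779 0.15016914 0.16551151] [-39.2  72.8]
rot [-0.3 -0.1 -0.2] mm [117.3  38.8   5.6] t 20.35 gap 0.1 F [ 0.5 -0.5 -0.5]
```

View pics/w9.png

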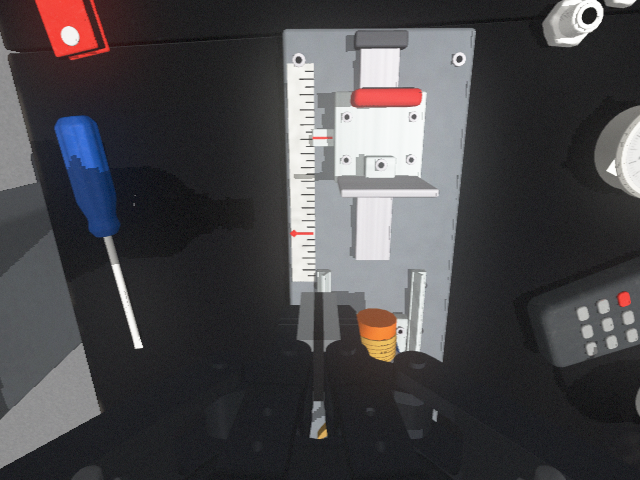

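```bash
cat >> h.py <<'E'
def idx(fn,new=True):
    if new: grab('wrist',fn)
    f=np.load('pics/'+fn+'.npz'); hsv=cv2.cvtColor(f['im'],cv2.COLOR_BGR2HSV)
    m=cv2.inRange(hsv,(0,110,90),(8,255,255))|cv2.inRange(hsv,(174,110,90),(180,255,255))
    n,l,st,ce=cv2.connectedComponentsWithStats(m)
    for i in range(1,n):
        if st[i,4]<8: continue
        for z in (.016,.022):
            p=tofix(pix(fn,*ce[i],z))
            if -70<p[0]<-28 and 30<p[1]<175: print(st[i],np.round(ce[i],1),z,p)
    print('cam',np.round(f['W'][:3,3],3),tofix(f['W'][:3,3]))
E
python3 - <<'E'
from h import *
idx('w9',False)
f=np.load('pics/w9.npz');P=cloud(f['d'],f['K'],f['W'])
print('pointer z',P[136:141,316:330,2].round(4)[::2,::3], 'scale z',P[225:245:5,304:312:3,2].round(4))
m=P[88:106,352:422]; ok=(m[...,2]>.055)&(m[...,2]<.075); q=m[ok]; t=np.array([tofix(p) for p in q]); print('tab top',np.percentile(t,[3,50,97],axis=0))
E
```

```text
[313 137  19   2  38] [322.  137.5] 0.016 [-36.9 132. ]
[313 137  19   2  38] [322.  137.5] 0.022 [-37.  132.3]
[290 230  23   7  79] [300.1 233. ] 0.016 [-53.7  61.1]
[290 230  23   7  79] [300.1 233. ] 0.022 [-53.4  62.9]
cam [0.529 0.225 0.308] [-38.3 147.4]
pointer z [[0.0203 0.0203 0.0199 0.0195 0.0201]
 [0.0193 0.0205 0.0196 0.0209 0.0202]
 [0.0211 0.0207 0.0214 0.0206 0.0189]] scale z [[0.0158 0.0153 0.0158]
 [0.0155 0.0165 0.015 ]
 [0.014  0.0151 0.0166]
 [0.016  0.0153 0.0152]]
tab top [[-17.5   152.8  ]
 [  0.7   157.2  ]
 [ 18.985 162.2  ]]
```

```bash
python3 - <<'E'
from h import *
f=np.load('pics/w9.npz');P=cloud(f['d'],f['K'],f['W'])
for v,u in((38,380),(34,365),(44,395),(60,380)): print(P[v,u].round(3),tofix(P[v,u]))
togo(fromfix(.7,188),.15,YAW+np.pi/2)
E
```

```text
[0.57  0.269 0.028] [  0.  194.2]
[0.561 0.272 0.027] [ -9.5 196.7]
[0.58  0.265 0.027] [  9.9 190.8]
[0.571 0.257 0.022] [  1.4 182. ]
rot [-0.3 -0.1 -0.2] mm [115.3  39.6  15.6] t 20.35 gap 0.1 F [ 0.5 -0.5 -0.5]
```

move_arm:
  plan: "0 0 0 40 14 5 0;0 0 0 80 27 10 0;0 0 0 110 38 14 0;0 0 0 116 40 14 0;0 0 0 116 40 14 0;0 0 0 116 40 14 0"

```text
time_s: 20.95
tcp_pos: [0.5713, 0.2614, 0.1513]
tool_rot: [-0.002, 0.728, 0.686, -0.002]
force: [-0.7, -0.5, -0.1]
finger_gap: -0.0001
```

```bash
python3 - <<'E'
from h import *
togo(fromfix(.7,188),.046,YAW+np.pi/2)
E
```

```text
rot [-0.3 -0.  -0.3] mm [  1.6  -0.3 105.4] t 20.95 gap -0.1 F [-0.7 -0.5 -0.1]
```

move_arm:
  plan: "0 0 0 2 0 45 0;0 0 0 2 0 90 0;0 0 0 2 0 106 0;0 0 0 2 0 106 0;0 0 0 -4 0 106 0;0 0 0 -9 0 106 0;0 0 0 -12 0 106 0;0 0 0 -14 0 106 0;0 0 0 -16 0 106 0;0 0 0 -16 0 106 0"

```text
time_s: 21.95
tcp_pos: [0.5713, 0.2488, 0.0474]
tool_rot: [-0.003, 0.727, 0.686, 0.002]
force: [1.5, 4.4, 2.6]
finger_gap: -0.0002
```

```bash
python3 - <<'E'
from h import *
togo(fromfix(.7,102),.046,YAW+np.pi/2); s=manip.read_state();print(tofix(s['tcp_pos']),s['tcp_pos'])
E
```

```text
rot [-0.  -0.4 -0.2] mm [-71.8  -1.2   0.9] t 21.95 gap -0.2 F [1.5 4.4 2.6]
[  2.2 173.8] [0.57127181 0.24879771 0.04737023]
```

move_arm:
  plan: "0 0 0 -7 -0.5 0 0;0 0 0 -14 -1 0 0;0 0 0 -21 -1 0 0;0 0 0 -28 -1 0 0;0 0 0 -35 -1 0 0;0 0 0 -42 -1 0 0;0 0 0 -49 -1 0 0;0 0 0 -54 -1 0 0;0 0 0 -57 -1 0 0;0 0 0 -57 -1 0 0"

```text
time_s: 22.95
tcp_pos: [0.5681, 0.1954, 0.0485]
tool_rot: [-0.003, 0.727, 0.687, 0.006]
force: [1.5, 5.5, 0.3]
finger_gap: -0.0001
```

```bash
python3 - <<'E'
from h import *
s=manip.read_state();print(tofix(s['tcp_pos']),s['force'])
idx('w10')
E
```

```text
[  1.9 120.3] [1.54984521 5.51260342 0.33380191]
[243 361   9   2  12] [246.5 361.3] 0.016 [-34.5  75.8]
[243 361   9   2  12] [246.5 361.3] 0.022 [-33.2  79.8]
cam [0.572 0.268 0.192] [  1.6 193.5]
```

move_arm:
  plan: "0 0 0 -4 0 0 0;0 0 0 -8 0 0 0;0 0 0 -12 0 0 0;0 0 0 -14 0 0 0;0 0 0 -14 0 0 0"

```text
time_s: 23.5
tcp_pos: [0.5675, 0.1849, 0.0492]
tool_rot: [-0.005, 0.726, 0.688, 0.008]
force: [-0.3, 7.1, -1.4]
finger_gap: 0.0001
```

```bash
python3 - <<'E'
from h import *
s=manip.read_state();print(tofix(s['tcp_pos']),s['force'])
idx('w11')
E
```

```text
[  1.8 109.7] [-0.2553115   7.1386786  -1.44317462]
[243 361   9   2  13] [246.2 361.3] 0.016 [-34.6  65.2]
[243 361   9   2  13] [246.2 361.3] 0.022 [-33.4  69.1]
cam [0.571 0.257 0.193] [  1.1 182.2]
```

move_arm:
  plan: "0 0 0 8 0 0 0;0 0 0 10 0 -20 0;0 0 0 10 0 -60 0;0 0 0 10 0 -110 0;0 0 0 -30 -20 -120 0;0 0 0 -75 -40 -120 0;0 0 0 -110 -40 -120 0;0 0 0 -110 -40 -120 0;0 0 0 -110 -40 -120 0;0 0 0 -110 -40 -120 0"

```text
time_s: 24.55
tcp_pos: [0.5211, 0.0764, 0.1673]
tool_rot: [-0.005, 0.725, 0.688, 0.009]
force: [-0.4, 0.4, -0.0]
finger_gap: -0.0002
```

```bash
python3 - <<'E'
from h import *
s=manip.read_state();print(tofix(s['tcp_pos']),s['force'],s['joint_velocities'].round(3))
idx('w12')
togo(fromfix(.7,125),.155,YAW+np.pi/2)
E
```

```text
[-38.7  -1.1] [-0.43024864  0.3502112  -0.01932757] [-0.014  0.006 -0.006 -0.003  0.002  0.     0.003]
[311 126  19   3  55] [319.7 127. ] 0.016 [-36.8  67.9]
[311 126  19   3  55] [319.7 127. ] 0.022 [-36.9  68. ]
[285 133  25   8  73] [294.5 136.7] 0.016 [-54.9  61.2]
[285 133  25   8  73] [294.5 136.7] 0.022 [-54.6  61.4]
cam [0.524 0.149 0.312] [-39.6  71.3]
rot [ 0.3 -1.1  0.1] mm [125.4  39.7  14.8] t 24.6 gap 0.3 F [-0.4  0.7  1. ]
```

move_arm:
  plan: "0 -1 0 40 13 0 0;0 -1 0 85 27 5 0;0 -1 0 122 39 10 0;0 -1 0 125 40 15 0;0 -1 0 125 40 15 0;0 -1 0 125 40 60 0;0 -1 0 125 40 105 0;0 -1 0 125 40 120 0;0 -1 0 125 40 120 0;0 -1 0 125 40 120 0"

```text
time_s: 25.6
tcp_pos: [0.569, 0.2019, 0.0513]
tool_rot: [0.002, 0.725, 0.688, 0.003]
force: [0.1, -0.1, -0.2]
finger_gap: -0.0001
```

```bash
python3 - <<'E'
from h import *
togo(fromfix(.7,103.2),.048,YAW+np.pi/2)
E
```

```text
rot [ 0.4 -0.1  0.1] mm [-23.7  -1.8   3.2] t 25.6 gap -0.1 F [ 0.1 -0.1 -0.2]
```

move_arm:
  plan: "0 0 0 -7 -2 3 0;0 0 0 -14 -2 3 0;0 0 0 -18 -2 3 0;0 0 0 -21 -2 3 0;0 0 0 -23.5 -2 3 0;0 0 0 -23.5 -2 3 0"

```text
time_s: 26.2
tcp_pos: [0.5668, 0.1818, 0.0497]
tool_rot: [0.001, 0.725, 0.689, 0.007]
force: [0.6, 6.3, -0.7]
finger_gap: 0.0001
```

```bash
python3 - <<'E'
from h import *
s=manip.read_state();print(s['force'],tofix(s['tcp_pos']))
idx('w13')
togo(fromfix(.7,103),.048,YAW+np.pi/2)
E
```

```text
[ 0.64035445  6.27106506 -0.68799809] [  1.3 106.6]
[193 357   9   6  22] [197.3 359.2] 0.016 [-59.8  62.4]
[193 357   9   6  22] [197.3 359.2] 0.022 [-57.8  66.4]
[243 359  10   3  29] [247.3 360. ] 0.016 [-34.3  61.9]
[243 359  10   3  29] [247.3 360. ] 0.022 [-33.2  65.9]
cam [0.569 0.256 0.193] [ -0.4 180.4]
rot [ 0.6 -0.5  0.2] mm [-3.6 -0.6  1.6] t 26.25 gap -0.1 F [0.2 6.8 0.7]
```

move_arm:
  plan: "0 0 0 -3.5 0 0 0;0 0 0 -4.5 0 0 0;0 0 0 -5.5 0 0 0;0 0 0 -5.5 0 0 0;0 0 0 -5.5 0 0 0"

```text
time_s: 26.75
tcp_pos: [0.5667, 0.1797, 0.0505]
tool_rot: [-0.001, 0.724, 0.69, 0.009]
force: [0.3, 5.8, -2.5]
finger_gap: -0.0001
```

```bash
python3 - <<'E'
from h import *
s=manip.read_state();print(s['force'],tofix(s['tcp_pos']))
idx('w14')
E
```

```text
[ 0.28113903  5.79516664 -2.53649537] [  1.3 104.5]
[193 353  12   8  60] [198.2 356.6] 0.016 [-59.1  61.6]
[193 353  12   8  60] [198.2 356.6] 0.022 [-57.2  65.5]
[243 358  10   4  36] [247.4 359.3] 0.016 [-34.2  59.9]
[243 358  10   4  36] [247.4 359.3] 0.022 [-33.   63.9]
cam [0.569 0.253 0.194] [ -0.7 177.5]
```

move_arm:
  plan: "0 0 0 -3 0 0 0;0 0 0 -4 0 0 0;0 0 0 -4 0 0 0;0 0 0 -4 0 0 0"

```text
time_s: 27.2
tcp_pos: [0.5667, 0.1788, 0.0512]
tool_rot: [-0.002, 0.724, 0.69, 0.012]
force: [0.6, 7.1, -3.1]
finger_gap: -0.0
```

move_arm:
  plan: "0 -1 0 8 0 0 0;0 -1 0 14 0 -20 0;0 -1 0 14 0 -60 0;0 -1 0 14 0 -110 0;0 -1 0 -30 -20 -120 0;0 -1 0 -75 -40 -120 0;0 -1 0 -110 -40 -120 0;0 -1 0 -110 -40 -120 0;0 -1 0 -110 -40 -120 0;0 -1 0 -110 -40 -120 0"

```text
time_s: 28.2
tcp_pos: [0.52, 0.07, 0.1689]
tool_rot: [0.004, 0.723, 0.691, 0.006]
force: [0.1, 0.8, -0.3]
finger_gap: 0.0
```

```bash
python3 - <<'E'
from h import *
s=manip.read_state();print(tofix(s['tcp_pos']),s['joint_velocities'].round(3))
idx('w15')
im=cv2.imread('pics/w15.png');cv2.imwrite('pics/c15.png',cv2.resize(im[40:240,230:440],None,fx=2.8,fy=2.8,interpolation=cv2.INTER_CUBIC))
E
```

```text
[-39.4  -7.6] [-0.015  0.007 -0.006 -0.001  0.001 -0.001  0.004]
[285 120  44   8 128] [302.3 123.8] 0.016 [-48.9  61.2]
[285 120  44   8 128] [302.3 123.8] 0.022 [-48.7  61.3]
cam [0.521 0.145 0.312] [-42.1  67. ]
```

View pics/c15.png

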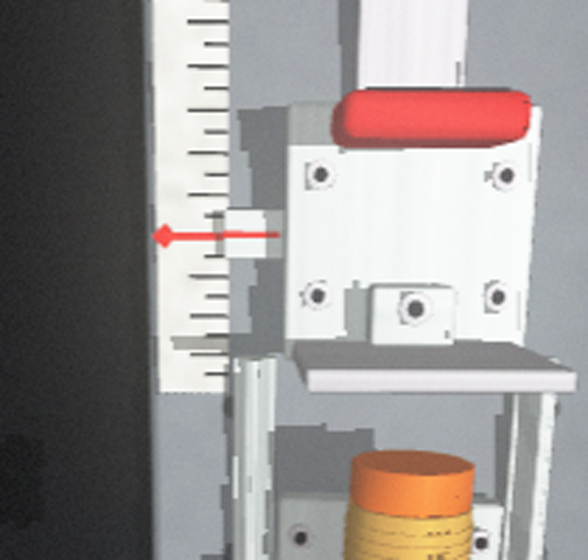

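move_arm:
  plan: "0 0 0 -40 10 -10 0;0 0 0 -80 20 -10 0;0 0 0 -120 30 -10 0;0 0 0 -150 40 -10 0;0 0 0 -150 40 -10 0;0 0 0 -150 40 -10 0;0 0 0 -150 40 -10 0"

```text
time_s: 28.95
tcp_pos: [0.5531, -0.0789, 0.1789]
tool_rot: [0.004, 0.722, 0.692, 0.007]
force: [-0.4, 0.2, -0.7]
finger_gap: 0.0001
```

```bash
python3 - <<'E'
from h import *
grab('wrist','w16')
E
```

```text
(no output)
```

View pics/w16.png

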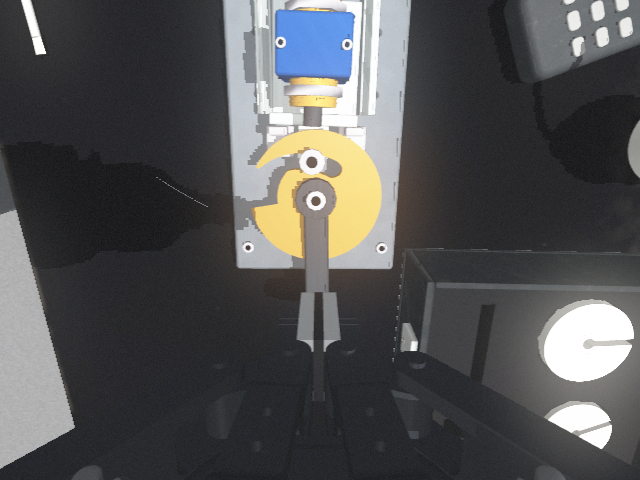

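```bash
python3 - <<'E'
from h import *
s=manip.read_state()
h=tofix(pix('w16',316,200.5,.048));t=tofix(pix('w16',312.5,161.5,.044));print(h,t,np.hypot(*(t-h)),s['force'],s['time_s'])
manip.sign_off()
E
```

```text
[   1.8 -136.6] [  -0.8 -110.2] 26.52772134956185 [-0.22549157 -0.02163724  0.10740201] 29.0
the job is handed in; nothing more can be done
```

The sensor holder is clamped against the datum pads and the target slide is at the red mark. I handed the job in at 29.0 s with the arm clear; sign-off gives no verdict.

- **What I did:** I swung the cam lever open to about 0 rad and laid the holder in the ways. I pushed the stud in until it touched the bottom of the mouth, about 33 mm from the cam axis. I then swung the lever over to about 1.45 rad and pushed the slide up to the mark in small steps without passing it.
- **Holder check:** The last picture shows the flange against the pads. The stud measures 26.5 mm from the cam axis (26 mm is tight). It reads about 2.6 mm to the robot's side of the cam axis. That is more side play than the ways should allow, so some of it is probably camera error. It is within the 5 mm limit.
- **Lever check:** The gripper position put the lever at about 273° (1.46 rad), and the picture read 272° (1.43 rad). Both are above the 1.25 rad needed.
- **Slide check:** Seen from straight above, the index line and the red mark show as one continuous line. Dead reckoning put it about 0.7 mm short of the mark, inside the 2.5 mm limit.
- **Other instruments:** I never moved the arm near the gauge or the indicator, but I did not measure their positions at the end.

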